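# Slide the cover into the open place of the water bath

### The arm

A 6-joint arm with a two-finger parallel gripper is mounted at the origin on the work surface. World frame = base frame: x ahead of the robot, y to its left, z up, the work surface at z = 0. Lengths are in m, angles in rad, forces in N, time in s.
With the tool pointing down it reaches from about 0.325 to 0.9 m from the base axis. Payload 3.5 kg.
Tool frame: the origin (TCP) lies at the very end of the fingers, on their centre line; the grasp point (between the pads) lies 19 mm behind it; x points along the fingers, z is the direction in which the jaws open and shut, and the axes are right-handed (so a half turn about x gives the same grasp; the last joint's range is limited). The gripper opens to 85 mm and grips with 20 to 120 N. Pads are 22 mm wide; open, the fingers measure 114 mm over their backs; the gripper's body (76 mm by 85 mm) begins 54 mm behind the grasp point. The pads swing forward as they close: fully open they stand 13 mm farther back than shut.
Start: joints at [-1.451, 0.276, -0.026, 1.268, 0, 1.467], TCP at [0.138, -0.61, 0.231] pointing down, gripper open.
Joint ranges: [-3.12, 3.12], [-0.85, 1.88], [-1.08, 1.24], [-1.95, 2.15], [-1.57, 1.53], [-3.14, 3.14]. Speed limits (rad/s): [2.57, 2.57, 3.14, 3.14, 3.14, 3.14].

### API

Orientations are given as [roll, pitch, yaw] about the fixed x, y, z axes, in that order (R = Rz(yaw) Ry(pitch) Rx(roll)).
In Python, from plant import manip gives the robot as it stands.
- The arm moves only by the tool send_rows, never from a script. Its argument "series" is text: rows parted by semicolons, each of 7 numbers parted by spaces: the turn, a rotation vector about the tool's x, y, z in rad, then the shift along the tool's x, y, z in m, then the closure, from 0 (fully open) to 1 (shut). A call has 1 to 10 rows; each row is the pose to reach, as a shift and turn from the pose commanded when the call began, along the tool's axes at that moment; what a row does not reach only later rows make up. A row lasts 1/12 s, in which the tool goes at most 41.7 mm and 7.16 degrees, less where a joint would pass 70% of its speed; a pose out of reach is approached as far as the arm can. A call with a gripper value outside its range is refused whole. The fingers move at their own pace and stop on an object; the grip force is fixed at half the most. Time passes only in rows, so rows that repeat a pose let the fingers close. It gives the time, the measured TCP pose, the force and the opening at its end, in the units of the state.
- manip.observe(): the state, without advancing time (a new reading comes with each control period).
- manip.read_camera(name): name is "scene" or "top" or "wrist"; returns a dict with "color" (400x640x3 uint8, blue, green, red), "range_z" (400x640 float32, m along the optical axis (not along the pixel's ray), 0 where there is no reading), "K" (3x3 intrinsics, pixels), "camera_from_world" (4x4, takes a point from world to camera coordinates). Camera axes: x right, y down, z forward; pixel columns grow to the right and rows downward; lengths in m; the calibration is good to about 2 mm. A picture is of the moment at which its call begins.
- manip.hand_in(): hands the job in, once; it reports no verdict.
The state is a dict: "t": time; "joint_positions": joint angles; "dq": joint speeds; "tau": joint torques, N m; "position": TCP position; "tool_rot": TCP orientation; "force": force on the tool from outside, world axes, zero at the start; "torque": the same for the moment, N m; "opening": finger opening in m.
Only numpy, scipy, OpenCV 4.12 (cv2) and the standard library are available. Lean on these libraries where they do the work, as an engineer would, in place of code of your own. Each camera call takes 0.05 s, during which the arm holds its last target. There are 200 camera calls.

### The job

One of the two places in the top of the steel water bath has been left open; an evaporating dish stands on the other. With the fingertips push the loose steel cover disc, which lies on the bath's top, across to the open place until it drops over the rim into its seat and lies level and flush with the top. Only push it, never pick it up or lift it, and leave the dish and everything else where they are.

Things in the scene. Friction and masses are not known exactly. Their poses are not given: they have to be found in the camera images.
- cover: round steel cover disc, 90 mm across, 6 mm thick, square edge, flat upper face, 0.15 to 0.27 kg, loose. Starts flat on the plain middle of the bath's top, between the two places. Origin: centre of its underside, z up. Seated, its origin is 6 mm below the bath's top and its upper edge flush with it; 1.5 mm of play all round
- open_place (a point): middle of the open place, at the level of the bath's top (z = 165 mm), z up. The place: a round recess 93 mm across and 6 mm deep, upright walls, flat ledge at its foot for the cover, through hole 74 mm inside the ledge; cut in a ring 127 mm across, flush with the top. A cover pushed over it stays level until about 12 mm off centre, then its leading edge tips in; pushed on, it drops flat
- bath: fixed ring-top water bath: steel trough on a grey control base, flat smooth top 280 mm (x) by 520 mm (y), 165 mm above the bench. Origin: centre of its underside, on the bench; x points from front panel (knob, switch) to rear. The two places lie 155 mm either side of the middle along y; either may be the open one. About 183 mm of plain top between their rings
- dish: white porcelain evaporating dish, rim diameter 100 mm, 42 mm high, with a small spout; stands loose in the ring of the other place, its rim 21 mm above the bath's top. Origin: centre of its underside, about 21 mm below the bath's top. To be left alone
- vial: small brown glass vial with a white cap, diameter 28 mm, 50 mm high, standing loose on the bath's top near its front edge. Origin: centre of its underside. To be left alone
- tongs: steel crucible tongs, about 215 mm long, 56 mm wide and 9 mm high, lying loose along the rear edge of the bath's top. Origin: near the rivet, at the underside; x along the tongs towards the jaws. To be left alone
- wash_bottle: white plastic wash bottle, diameter 74 mm, 235 mm high with its bent spout, standing on the bench to the left. Origin: centre of its underside. To be left alone
- reagent_jar: brown glass stoppered jar, diameter 80 mm, 154 mm high, on the bench to the left. Origin: centre of its underside. To be left alone
- beaker: empty glass beaker, diameter 75 mm, 95 mm high, on the bench to the right. Origin: centre of its underside. To be left alone
- tape_dispenser: black tape dispenser, 120 by 52 mm, 74 mm high, on the bench to the right. Origin: centre of its underside. To be left alone
Things that resemble listed ones, but are neither listed nor needed, are in the scene too. Leave any red look-alike of the cover alone.

How it is judged:
At the end, for the whole second after the job is handed in: The cover lies at rest in the open place: within 3.5 mm of its centre, its underside 6 mm (within 1.5 mm) below the bath's top, level within 1.7 degrees (horizontal distance between cover and open_place below 0.0035 m and z of cover in the frame of open_place between -0.0085 and -0.0045 m and angle between cover's own z axis and vertical below 0.03 rad and linear speed of cover below 0.01 m/s); the robot touches nothing.
It fails at once if the cover is lifted: its middle rises more than 12 mm off the bath's top (z of cover in the frame of open_place above 0.012 m).
It fails at once if the cover is tipped up steeply (more than 20 degrees), or falls off the bath or through the hole (angle between cover's own z axis and vertical above 0.35 rad or z of cover in the frame of open_place below -0.02 m).
It fails at once if the dish is shifted by more than 12 mm or tipped (distance of dish from where it was at the start of the episode above 0.012 m or angle between dish's own z axis and vertical above 0.2 rad).
It fails at once if the vial or the tongs on the bath are shifted by more than 20 mm, or the vial is tipped (distance of any of vial, tongs from where it was at the start of the episode above 0.02 m or angle between vial's own z axis and vertical above 0.3 rad).
It fails at once if something on the bench is shifted by more than 25 mm (distance of any of wash_bottle, reagent_jar, beaker, tape_dispenser from where it was at the start of the episode above 0.025 m).
It also fails if it takes over 45 s, if anything falls off the work surface, if the arm or the gripper's body presses on something with over 40 N, if the wrist force passes 120 N, or if a joint passes its speed limit or range.

## Working session

There is one attempt and no reset: what is moved stays moved. The work goes in short steps, Python scripts to look and compute and a tool call to move; the robot and the scene stay as the last step left them, time stands still between calls to the robot, and variables do not carry over. Pictures are saved under pics/ and viewed, about 8 in all and at most 12, crops included, and the job is handed in when it is done.

Besides the shell and the picture viewer there is one more tool, called after "Emit:" in YAML: its name, and indented under it one key for each argument. send_rows: Moves the arm, as the interface text tells. Its arguments: {"type":"object","properties":{"series":{"type":"string"}},"required":["series"]}

```bash
mkdir -p pics
cat > h.py <<'E'
import numpy as np, cv2
from plant import manip
def pt(c,u,v,z=None):
    """world point at pixel; by depth, or on the plane z"""
    K,T=c["K"],np.linalg.inv(c["camera_from_world"])
    r=np.linalg.inv(K)@[u,v,1.]
    if z is None:
        d=np.median(c["range_z"][int(v)-1:int(v)+2,int(u)-1:int(u)+2]); return T[:3,:3]@(r*d)+T[:3,3]
    w=T[:3,:3]@r; return T[:3,3]+w*(z-T[2,3])/w[2]
def cam(n,f):
    c=manip.read_camera(n); cv2.imwrite(f"pics/{f}.png",c["color"]); np.savez(f"pics/{f}.npz",**c); return c
E
python3 - <<'E'
from h import *
for n in("top","scene"): c=cam(n,n+"1"); print(n,c["K"][0,0],np.linalg.inv(c["camera_from_world"])[:3,3])
s=manip.observe(); print(s)
E
```

```text
top 460.74415111979187 [0.32171774 0.01104225 1.50285949]
scene 372.41082982868534 [1.2330776  0.80425297 0.98619365]
{'t': 0.1, 'joint_positions': array([-1.45139448e+00,  2.77097038e-01, -2.77533031e-02,  1.26800026e+00,
       -3.01572562e-05,  1.46738608e+00]), 'dq': array([-0.00015214, -0.00207742,  0.00230425, -0.0001355 , -0.0011632 ,
       -0.00032602]), 'tau': array([-2.89441550e-05, -4.46705461e+01,  2.96129483e+01,  8.47041432e-03,
       -1.19190513e-04,  8.59785928e-06]), 'position': array([ 0.13799847, -0.60884597,  0.23024211]), 'tool_rot': array([3.05286157, 1.56874183, 1.70487736]), 'force': array([-0.48833244, -0.01148795,  0.89034354]), 'torque': array([ 0.03035193,  0.02793357, -0.03606113]), 'opening': 0.08534026895191109}
```

View pics/top1.png

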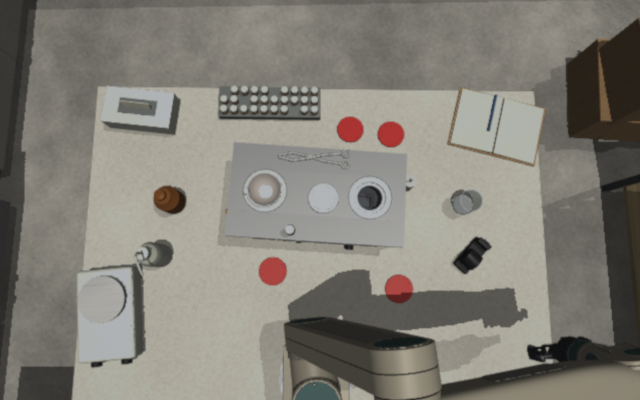

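View pics/scene1.png

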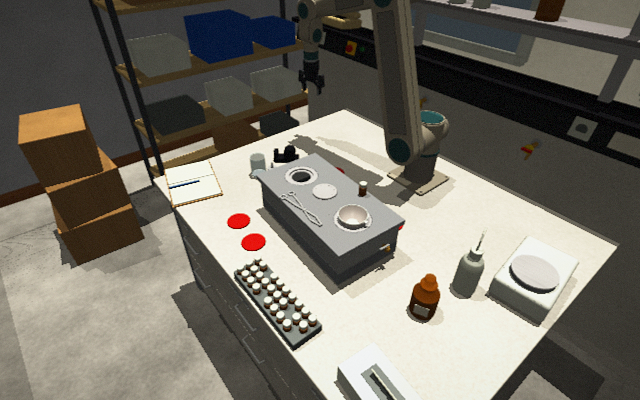

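The cover is the grey disc at (323,198) in the top view. The open place is the ring with a dark hole at (370,198), and the dish is at (265,190). Things that could be mistaken for the cover are the red discs at (350,129), (391,134), (273,271) and (399,289), and the balance pan at (102,299). All of those are off the bath. Next I'll take a close crop and measure.

Run:
```python
from h import *
c=np.load("pics/top1.npz"); s=np.load("pics/scene1.npz")
cr=c["color"][130:260,215:420]; cv2.imwrite("pics/crop1.png",cv2.resize(cr,None,fx=3.9,fy=3.9,interpolation=cv2.INTER_CUBIC))
for n,p in dict(cover=(323,198),top=(340,225),top2=(250,225)).items(): print(n,pt(c,*p).round(4),pt(c,*p,.171).round(4))
for n,p in dict(cover=(325,191),hole=(301,175)).items(): print("scene",n,pt(s,*p).round(4),pt(s,*p,.171).round(4))
from scipy.spatial.transform import Rotation as R
print(R.from_euler("xyz",manip.observe()["tool_rot"]).as_matrix().round(3))
```

```text
cover [ 0.5384 -0.019   0.1715] [ 0.5385 -0.019   0.171 ]
top [ 0.4599 -0.0689  0.1668] [ 0.4594 -0.0687  0.171 ]
top2 [0.4581 0.1925 0.1672] [0.4577 0.192  0.171 ]
scene cover [ 0.544  -0.0088  0.1727] [ 0.5426 -0.0104  0.171 ]
scene hole [ 0.4817 -0.2397  0.0899] [ 0.5497 -0.1452  0.171 ]
[[-0.     0.975  0.221]
 [ 0.002  0.221 -0.975]
 [-1.     0.    -0.002]]
```

View pics/crop1.png

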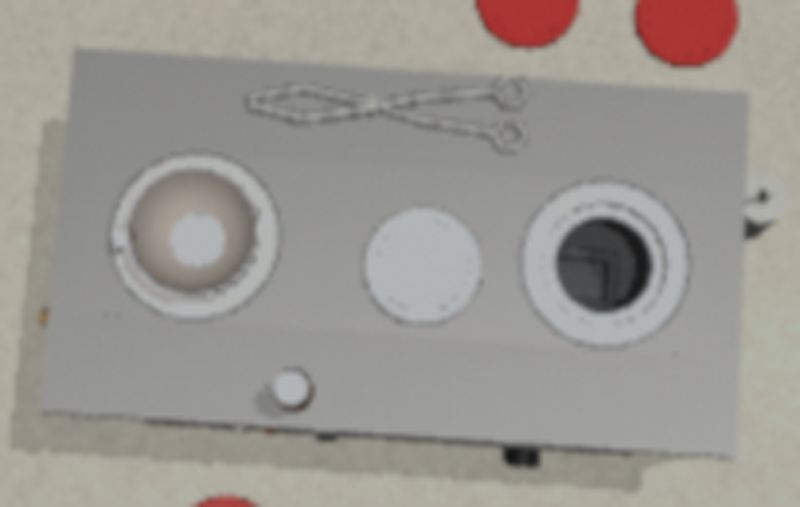

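The crop confirms it: the grey cover is at crop (423,266), the open ring with dark hole at (605,263), the dish ring at (196,236), the vial at (292,388), and the tongs along the rear edge. About 70 mm is free between the dish and the cover.

Run:
```python
from h import *
c=np.load("pics/top1.npz")
f=lambda u,v:(215+(u+.5)/3.9-.5,130+(v+.5)/3.9-.5)
P={}
for n,p,z in(("cover",(423,266),.171),("open",(605.5,263.5),.165),("dishring",(196,236),.165),("vial",(292,388),.215)):
    P[n]=pt(c,*f(*p),z); print(n,P[n].round(4))
d=P["open"]-P["cover"]; print(np.hypot(*d[:2]),np.degrees(np.arctan2(d[1],d[0])))
b=P["open"]-P["dishring"]; print("places apart",np.hypot(*b[:2]))
u=d/np.linalg.norm(d); print("start behind (72mm)",P["cover"]-u*.072)
```

```text
cover [ 0.539  -0.0192  0.171 ]
open [ 0.543  -0.1574  0.165 ]
dishring [0.5616 0.1521 0.165 ]
vial [0.4424 0.0754 0.215 ]
0.1382265989409839 -88.35966899696058
places apart 0.31003376640810315
start behind (72mm) [0.5369609  0.05265495 0.17412236]
```

Emit:
send_rows:
  series: "-1.377 0 0 -0.05 0.534 -0.550 0.4;-1.377 0 0 -0.05 0.534 -0.550 0.4;-1.377 0 0 -0.05 0.534 -0.550 0.4;-1.377 0 0 -0.05 0.534 -0.550 0.4;-1.377 0 0 -0.05 0.534 -0.550 0.4;-1.377 0 0 -0.05 0.534 -0.550 0.4;-1.377 0 0 -0.05 0.534 -0.550 0.4;-1.377 0 0 -0.05 0.534 -0.550 0.4;-1.377 0 0 -0.05 0.534 -0.550 0.4;-1.377 0 0 -0.05 0.534 -0.550 0.4"

```text
t: 0.93
position: [0.3549, -0.2525, 0.2583]
tool_rot: [2.219, 1.571, 2.126]
force: [0.2, -0.4, -0.7]
opening: 0.0512
```

```bash
cat >> h.py <<'E'
from scipy.spatial.transform import Rotation as R
def rel(target,zang):
    """tool-frame shift and x-turn to reach target with tool z at world angle zang (deg), tool straight down"""
    s=manip.observe(); M=R.from_euler("xyz",s["tool_rot"]).as_matrix()
    a=np.radians(zang); z=np.array([np.cos(a),np.sin(a),0]); x=np.array([0,0,-1.]); G=np.c_[x,np.cross(z,x),z]
    print("pos",s["position"].round(4),"zang",np.degrees(np.arctan2(M[1,2],M[0,2])).round(2),"turn",R.from_matrix(M.T@G).as_rotvec().round(4),"shift",(M.T@(np.array(target)-s["position"])).round(4))
E
python3 -c "
from h import *
rel([.537,.046,.28],1.64)"
```

```text
pos [ 0.3549 -0.2525  0.2583] zang -5.29 turn [-1.21e-01 -1.00e-04 -2.00e-04] shift [-0.0217  0.3141  0.1538]
```

Emit:
send_rows:
  series: "-0.12 0 0 -0.022 0.314 0.154 0.4;-0.12 0 0 -0.022 0.314 0.154 0.4;-0.12 0 0 -0.022 0.314 0.154 0.4;-0.12 0 0 -0.022 0.314 0.154 0.4;-0.12 0 0 -0.022 0.314 0.154 0.4;-0.12 0 0 -0.022 0.314 0.154 0.4;-0.12 0 0 -0.022 0.314 0.154 0.4;-0.12 0 0 -0.022 0.314 0.154 0.4;-0.12 0 0 -0.022 0.314 0.154 0.4;-0.12 0 0 -0.022 0.314 0.154 0.4"

```text
t: 1.77
position: [0.5403, 0.0461, 0.28]
tool_rot: [1.082, 1.57, 1.109]
force: [1.2, -1.0, -0.2]
opening: 0.0513
```

```bash
python3 -c "
from h import *
c=cam('wrist','w1'); rel([.537,.046,.19],1.64)
print(np.linalg.inv(c['camera_from_world']).round(3))
for n,p,z in (('cover',(.539,-.0192),.171),('open',(.543,-.1574),.165)):
  q=c['camera_from_world']@np.r_[p,z,1]; q=c['K']@q[:3]; print(n,q[:2]/q[2])
"
```

```text
pos [0.5389 0.0443 0.2798] zang 1.45 turn [-0.0032 -0.0012  0.0002] shift [ 0.0898  0.0017 -0.0018]
[[ 1.     0.026  0.007  0.538]
 [ 0.027 -0.955 -0.296  0.121]
 [-0.001  0.296 -0.955  0.421]
 [ 0.     0.     0.     1.   ]]
cover [318.73047531 260.3967015 ]
open [319.25841267 364.56119655]
```

View pics/w1.png

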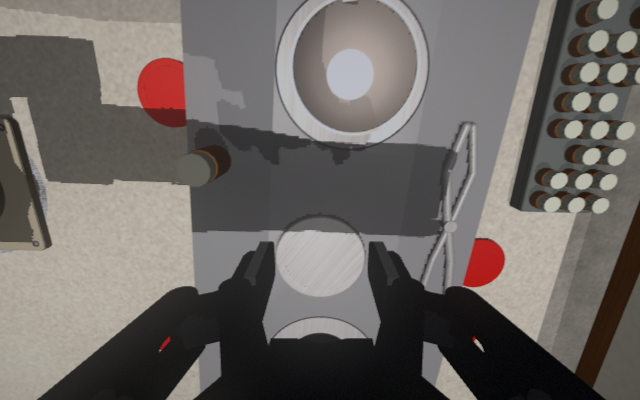

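The wrist view shows the cover at (320,256), centred between the fingertips, with the open ring's edge at (322,320). This agrees with the top view to about 2 mm. Now I'll descend behind the cover.

Emit:
send_rows:
  series: "0 0 0 0.03 0.001 -0.001 0.4;0 0 0 0.06 0.001 -0.001 0.4;0 0 0 0.09 0.001 -0.001 0.4;0 0 0 0.105 0.001 -0.001 0.4;0 0 0 0.105 0.001 -0.001 0.4;0 0 0 0.105 0.001 -0.001 0.4"

```text
t: 2.32
position: [0.536, 0.0428, 0.1745]
tool_rot: [-3.106, 1.568, -3.086]
force: [0.6, -0.1, -0.2]
opening: 0.0516
```

```bash
python3 -c "
from h import *
c=cam('scene','s2'); rel([.538,.046,.167],1.64); print(manip.observe()['force'])
cv2.imwrite('pics/s2c.png',cv2.resize(c['color'][130:250,250:410],None,fx=5,fy=5,interpolation=cv2.INTER_CUBIC))
"
```

```text
pos [0.5375 0.0428 0.176 ] zang 1.19 turn [-0.0079  0.0001  0.0003] shift [0.009  0.0031 0.0006]
[-0.51730943  0.43875559  0.32689475]
```

View pics/s2c.png

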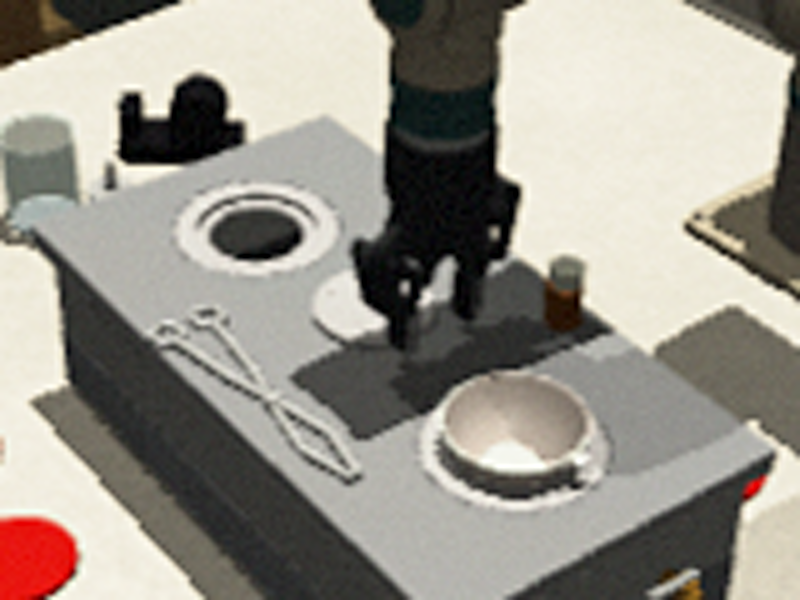

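The scene crop shows both fingertips (405,340 and 465,310) on the dish side of the cover, clear of the vial and dish. I'll feel for the top in small steps.

Emit:
send_rows:
  series: "-0.005 0 0 0.003 0.002 0 0.4;-0.005 0 0 0.006 0.002 0 0.4;-0.005 0 0 0.007 0.002 0 0.4;-0.005 0 0 0.007 0.002 0 0.4"

```text
t: 2.7
position: [0.5379, 0.0458, 0.1689]
tool_rot: [-0.083, 1.57, -0.056]
force: [0.4, 0.1, -0.0]
opening: 0.0511
```

Emit:
send_rows:
  series: "0 0 0 0.001 0 0 0.4;0 0 0 0.002 0 0 0.4;0 0 0 0.002 0 0 0.4"

```text
t: 2.95
position: [0.5375, 0.0458, 0.1664]
tool_rot: [-2.795, 1.571, -2.768]
force: [-0.4, 1.0, 0.2]
opening: 0.0512
```

Emit:
send_rows:
  series: "0 0 0 0.001 0 0 0.4;0 0 0 0.001 0 0 0.4"

```text
t: 3.12
position: [0.5374, 0.0458, 0.1652]
tool_rot: [3.022, 1.57, 3.049]
force: [-0.3, 0.6, -0.9]
opening: 0.0512
```

Emit:
send_rows:
  series: "0 0 0 0.001 0 0 0.4;0 0 0 0.002 0 0 0.4;0 0 0 0.002 0 0 0.4"

```text
t: 3.37
position: [0.5374, 0.0458, 0.1631]
tool_rot: [3.08, 1.57, 3.107]
force: [-0.8, -0.3, -0.1]
opening: 0.0513
```

Emit:
send_rows:
  series: "0 0 0 0.001 0 0 0.4;0 0 0 0.001 0 0 0.4"

```text
t: 3.53
position: [0.5374, 0.0458, 0.1622]
tool_rot: [3.029, 1.57, 3.056]
force: [-0.3, -0.4, 0.0]
opening: 0.0511
```

Emit:
send_rows:
  series: "0 0 0 0.001 0 0 0.4;0 0 0 0.001 0 0 0.4"

```text
t: 3.7
position: [0.5377, 0.0458, 0.1618]
tool_rot: [-0.039, 1.57, -0.012]
force: [-0.8, -0.3, 2.7]
opening: 0.0514
```

The top is felt at TCP z ≈ 0.1615. I'll raise 2.5 mm and start pushing along tool −y.

Emit:
send_rows:
  series: "0 0 0 -0.0025 0 0 0.4;0 0 0 -0.0025 -0.005 0 0.4;0 0 0 -0.0025 -0.010 0 0.4;0 0 0 -0.0025 -0.014 0 0.4;0 0 0 -0.0025 -0.017 0 0.4;0 0 0 -0.0025 -0.020 0 0.4;0 0 0 -0.0025 -0.024 0 0.4;0 0 0 -0.0025 -0.028 0 0.4;0 0 0 -0.0025 -0.032 0 0.4;0 0 0 -0.0025 -0.036 0 0.4"

```text
t: 4.53
position: [0.5384, 0.0094, 0.1639]
tool_rot: [2.584, 1.57, 2.611]
force: [0.4, 0.8, -0.1]
opening: 0.0515
```

Emit:
send_rows:
  series: "0 0 0 0 -0.005 0 0.4;0 0 0 0 -0.010 0 0.4;0 0 0 0 -0.015 0 0.4;0 0 0 0 -0.020 0 0.4;0 0 0 0 -0.025 0 0.4;0 0 0 0 -0.030 0 0.4;0 0 0 0 -0.035 0 0.4;0 0 0 0 -0.039 0 0.4;0 0 0 0 -0.042 0 0.4;0 0 0 0 -0.044 0 0.4"

```text
t: 5.37
position: [0.5397, -0.0346, 0.1639]
tool_rot: [2.98, 1.571, 3.007]
force: [-0.2, 1.2, -0.6]
opening: 0.0514
```

```bash
python3 -c "
from h import *
c=cam('wrist','w2'); rel([.5425,-.109,.1635],1.64); print(manip.observe()['force'])
for n,p,z in (('cover',(.5405,-.082),.171),('open',(.543,-.1574),.165)):
  q=c['camera_from_world']@np.r_[p,z,1]; q=c['K']@q[:3]; print(n,q[:2]/q[2])
s=cam('scene','s3'); 
cv2.imwrite('pics/s3c.png',np.vstack([cv2.resize(s['color'][140:220,250:370],(600,400),interpolation=cv2.INTER_CUBIC),c['color'][200:400,20:620]]))
"
```

```text
pos [ 0.5398 -0.0348  0.1639] zang 1.52 turn [-0.0021 -0.      0.0004] shift [ 0.0005 -0.0742  0.0008]
[0.37309801 0.51126625 0.33930485]
cover [321.27141745 333.24815537]
open [321.91947055 417.09133738]
```

View pics/s3c.png

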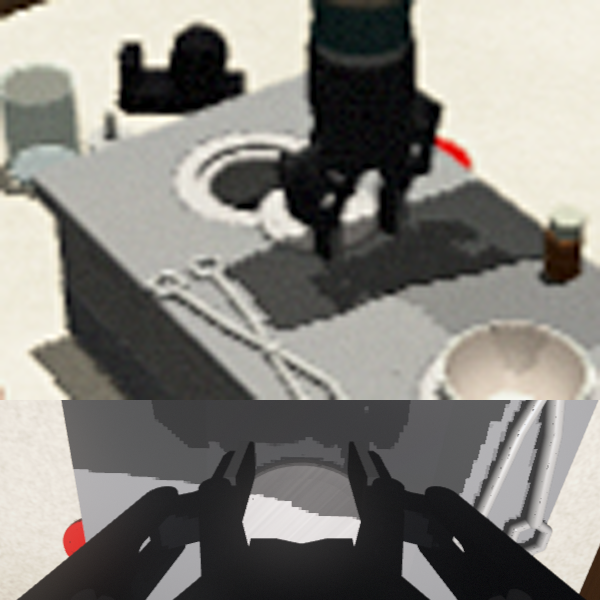

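Fingers and cover are nested: the cover sits between the tips and its leading edge is already over the open ring. I'll continue towards the seat.

Emit:
send_rows:
  series: "0 0 0 0 -0.005 0 0.4;0 0 0 0 -0.010 0 0.4;0 0 0 0 -0.015 0.0002 0.4;0 0 0 0 -0.020 0.0002 0.4;0 0 0 0 -0.025 0.0004 0.4;0 0 0 0 -0.030 0.0004 0.4;0 0 0 0 -0.035 0.0006 0.4;0 0 0 0 -0.040 0.0006 0.4;0 0 0 0 -0.045 0.0006 0.4;0 0 0 0 -0.050 0.0006 0.4"

```text
t: 6.3
position: [0.5417, -0.0847, 0.164]
tool_rot: [0.851, 1.571, 0.878]
force: [0.4, 0.9, 0.2]
opening: 0.0512
```

Emit:
send_rows:
  series: "0 0 0 0 -0.003 0 0.4;0 0 0 0 -0.006 0 0.4;0 0 0 0 -0.009 0 0.4;0 0 0 0 -0.011 0 0.4;0 0 0 0 -0.013 0 0.4;0 0 0 0 -0.015 0 0.4;0 0 0 0 -0.017 0 0.4;0 0 0 0 -0.019 0 0.4;0 0 0 0 -0.020 0 0.4;0 0 0 0 -0.020 0 0.4"

```text
t: 7.13
position: [0.5422, -0.1047, 0.1638]
tool_rot: [-1.695, 1.57, -1.668]
force: [0.5, -0.1, -0.4]
opening: 0.0513
```

```bash
python3 -c "
from h import *
rel([.5425,-.109,.1635],1.64); print(manip.observe()['force'])
s=cam('scene','s4'); w=cam('wrist','w4')
cv2.imwrite('pics/s4c.png',np.vstack([cv2.resize(s['color'][140:220,250:370],(600,400),interpolation=cv2.INTER_CUBIC),w['color'][200:400,20:620]]))
"
```

```text
pos [ 0.5422 -0.1047  0.1638] zang 1.52 turn [-0.002  -0.0001  0.0008] shift [ 0.0003 -0.0043  0.0002]
[ 0.53657326 -0.11754622 -0.44719515]
```

View pics/s4c.png

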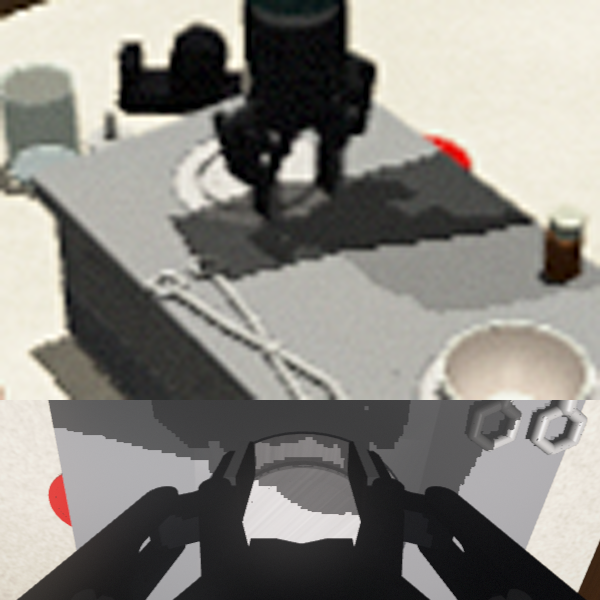

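The force has fallen to zero and the cover looks to be in the recess. I'll push slowly past nominal to make sure; the tips clear the top by 2 mm.

Emit:
send_rows:
  series: "0 0 0 0 -0.001 0 0.4;0 0 0 0 -0.002 0 0.4;0 0 0 0 -0.003 0 0.4;0 0 0 0 -0.004 0 0.4;0 0 0 0 -0.005 0 0.4;0 0 0 0 -0.006 0 0.4;0 0 0 0 -0.007 0 0.4;0 0 0 0 -0.008 0 0.4;0 0 0 0 -0.008 0 0.4"

```text
t: 7.98
position: [0.5425, -0.1124, 0.164]
tool_rot: [-1.18, 1.571, -1.153]
force: [0.1, -0.5, -0.2]
opening: 0.0511
```

Emit:
send_rows:
  series: "0 0 0 -0.04 0 0 0.4;0 0 0 -0.08 0.02 0 0.4;0 0 0 -0.1 0.06 0 0.4;0 0 0 -0.1 0.10 0 0.4;0 0 0 -0.1 0.14 0 0.4;0 0 0 -0.1 0.14 0 0.4;0 0 0 -0.1 0.14 0 0.4"

```text
t: 8.57
position: [0.5385, 0.0298, 0.2642]
tool_rot: [-0.4, 1.57, -0.369]
force: [-0.7, -0.3, -0.1]
opening: 0.0516
```

```bash
python3 -c "
from h import *
s=cam('scene','s5'); t=cam('top','t5')
print(manip.observe()['position'])
cv2.imwrite('pics/s5c.png',np.hstack([cv2.resize(x,(400,400),interpolation=cv2.INTER_CUBIC) for x in (s['color'][150:200,275:325],t['color'][173:223,345:395])]))
for d in (-10,-9,-6,0,6,9,10):print(d,pt(t,370+d,198)[2].round(4),pt(t,370,198+d)[2].round(4))
"
```

```text
[0.53853927 0.0275398  0.26369075]
-10 0.1657 0.1666
-9 0.1664 0.1662
-6 0.1641 0.1675
0 0.1649 0.1649
6 0.165 0.1686
9 0.1638 0.1653
10 0.1667 0.1644
```

View pics/s5c.png

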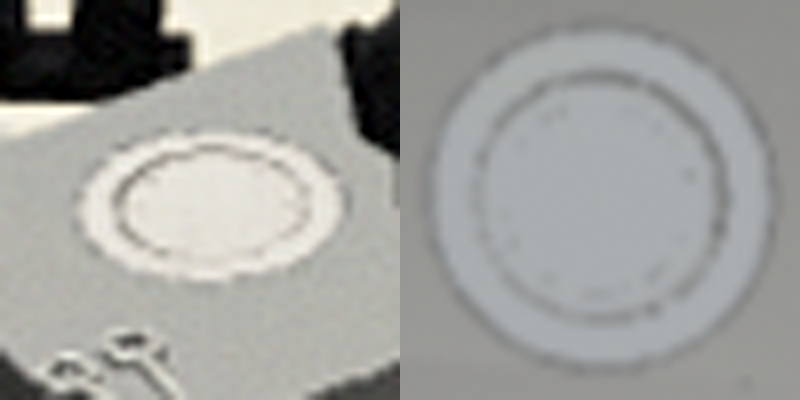

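Both views show the cover concentric in the ring, with a thin gap all round. I'll do a plane-fit check, confirm the other objects haven't moved, then hand in.

Run:
```python
from h import *
a=np.load("pics/top1.npz"); t=np.load("pics/t5.npz")
q=np.array([pt(t,u,v,None) for u in range(358,383) for v in range(186,211) if np.hypot(u-370,v-198)<12.5])
A=np.c_[q[:,:2]-q[:,:2].mean(0),np.ones(len(q))]; k=np.linalg.lstsq(A,q[:,2],rcond=None)[0]
top=np.median([pt(t,u,225)[2] for u in range(300,395,3)]); print("tilt rad",np.hypot(*k[:2]).round(4),"cover z",k[2].round(4),"top z",top.round(4))
for n,(u,v) in dict(vial=(290,229),dish=(265,190),tongs=(312,157),beaker=(462,202),tape=(472,254)).items():
    print(n,cv2.absdiff(a["color"],t["color"])[v-12:v+12,u-12:u+12].mean().round(1))
print(manip.observe()["dq"].round(3))
manip.hand_in()
```

```text
tilt rad 0.0179 cover z 0.1661 top z 0.1667
vial 25.0
dish 8.1
tongs 20.4
beaker 4.5
tape 2.4
[-0.027  0.005 -0.002  0.001 -0.     0.003]
the job is handed in; nothing more can be done
```

The cover is in the open place and the job is handed in. I pushed it across with the half-open fingertips, one either side of its edge. It dropped in, and I pushed slightly past nominal, raised the hand clear and moved it back. This took about 9 s of robot time.

**Last checks that agreed:**
- In both camera views the cover is concentric with the ring, with a thin gap all round.
- Its upper face is at z = 0.166 m against 0.167 m for the bath's top, so it lies flush.
- The fitted tilt is 0.018 rad, under the 0.03 limit. The depth readings are noisy, so this is only approximate.
- At the end the hand was about 0.1 m above the bath, touching nothing.

**Not conclusive:** my before-and-after image comparison changed strongly at the vial (25) and tongs (20). I put that down to the arm and its shadow now lying over them. I did not measure their positions again. No contact force showed that was not from the cover or the top, and the fingers passed well clear of both. The dish (8), beaker (4.5) and tape dispenser (2.4) changed little. I did not check the wash bottle or the reagent jar, but the arm never went near them.

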